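# Put the gnocchi board away in its slide-cover case and clip on the label

### The job

Pack the gnocchi board away: slide back the steel cover of the wooden case, lay the board flat in the blue-floored bay and slide the cover fully shut over it. Also tag the case: slide the yellow label lengthwise, well in under the spring clip on the case's deck, so that the clip holds it down flat on the deck. Do not knock over or shift anything else on the counter.

Things in the scene. Friction and masses are not known exactly. Their poses are not given: they have to be found in the camera images.
- case: Wooden case fixed on the counter, 218 (x) by 246 mm (y). Origin on the counter (z 0); x points away from the robot at yaw 0. Strips along its y, mm: solid label deck y -130 to -70, top z 46; blue-floored bay, inside y -64 to 20; second bay with a spoon, inside y 26 to 110. Walls 6 thick, rim z 38. A flat steel cover (top z 42.5) slides along y between guides at the x ends (tops z 46.5).
- bay (a point): Centre of the floor of the blue-floored bay (case frame 0, -22, 6 mm), axes as the case. The bay is 206 mm along x (-103 to 103), 84 mm along y, 32 mm deep below the rim.
- cover (a joint): Travel of the steel cover plate (206 by 92 by 4 mm) in m: 0 = fully shut over the blue-floored bay, 0.088 = fully open, over the second bay; it grows as the cover moves along the case's +y. It starts 0 to 40 mm open. Slides with about 1.5 N of friction and stays where it is left.
- cover_grip (a point): Middle of the black upright grip bar on the cover: 60 mm along the case's x, 12 mm thick along its y, 22 mm tall (z 42.5 to 64.5 mm). This point is 53.5 mm above the counter, at case x 0, y -22 mm when shut, and moves with the cover.
- board_center (a point): Gnocchi board of pale wood, 150 g, lying flat, loose, ridged side up. This point is at the middle of its 180 mm length, 8 mm above its underside; x runs along it. Blade from x -20 to +90 mm, 60 mm wide, 14 mm thick; handle from x -90 to -20 mm, 22 mm wide, 16 mm thick. It may lie in the bay either way round, but lengthwise along it.
- label_center (a point): Stiff yellow label card 110 by 46 by 5 mm, 40 g, lying flat, loose. This point is its centre; x runs along its length.
- clip (a joint): Lift of the spring clip on the deck, rad: 0 = at rest, lip about 1.5 mm above the deck; about 0.06 with the label under it. Lifting the lip takes about 2 N; an upturned ramp lets a card's edge lift it (about 5 N of push).
- clip_lip (a point): Point on the deck under the clip's lip (case frame 37, -100, 46 mm), axes as the case. The clip, an aluminium strip 30 mm wide, is hinged 55 mm further along +x, 14 mm above the deck; its ramp rises from the lip towards -x to 13 mm above the deck, 21 mm before the lip. The label enters along +x, centred on y -100; a post stops it 55 mm past the lip. Nothing there is over 22 mm above the deck.
- oil: Amber oil bottle, radius 30, height 190 mm. Bystander, loose; leave it alone. Origin at the centre of its underside.
- goblet: Glass goblet, radius 36, height 155 mm. Bystander, loose; leave it alone. Origin at the centre of its underside.
- mill: Dark wood pepper mill, radius 29, height 178 mm. Bystander, loose; leave it alone. Origin at the centre of its underside.
- jar: Yellow jar with brass lid, radius 38, height 120 mm. Bystander, loose; leave it alone. Origin at the centre of its underside.
- cutter: Round steel pasta cutter, radius 33, height 58 mm. Bystander, loose; leave it alone. Origin at the centre of its underside.
- pinch_bowl: White ceramic pinch bowl, radius 35, height 35 mm. Bystander, loose; leave it alone. Origin at the centre of its underside.
- wheel: Pizza wheel lying flat, black handle, 167 mm long along its x, 18 mm high. Bystander, loose; leave it alone. Origin at the centre of its underside.
Mind the look-alikes: they are no part of the job. What is shaped like the part that bears board_center but purple is not meant.

How it is judged:
By the outcome, as a careful person would: the job done as asked, in the order asked, and still so for the second after the job is handed in, with the robot touching nothing.
It also fails if it takes over 72 s, if anything falls off the work surface, if the arm or the gripper's body presses on something with over 40 N, if the wrist force passes 120 N, or if a joint passes its speed limit or range.

### The arm

A 6-joint arm with a two-finger parallel gripper is mounted at the origin on the work surface. World frame = base frame: x ahead of the robot, y to its left, z up, the work surface at z = 0. Lengths are in mm, angles in rad, forces in N, time in s.
With the tool pointing down it reaches from about 275 to 1000 mm from the base axis. Payload 8.4 kg.
Tool frame: the origin (TCP) lies at the very end of the fingers, on their centre line; the grasp point (between the pads) lies 19 mm behind it (r.tcp_to_grasp is the distance from the TCP to the grasp point, in mm); z points along the fingers, y is the line along which they close (so a half turn about z gives the same grasp; the last joint's range is limited). The gripper opens to 85 mm and grips with 20 to 120 N. Pads are 22 mm wide; open, the fingers measure 114 mm over their backs; the gripper's body (76 mm by 85 mm) begins 54 mm behind the grasp point. The pads swing forward as they close: fully open they stand 13 mm farther back than shut.
Start: joints at [-1.131, 0.353, 1.633, -0, 1.155, -0.002], TCP at [267.228, -564.993, 231.281] pointing down, gripper open.
Joint ranges: [-2.63, 2.63], [-0.92, 2.1], [0.06, 2.66], [-1.3, 4.44], [0, 2.69], [-3.02, 3.02]. Speed limits (rad/s): [2.22, 2.22, 2.79, 3.14, 3.14, 3.14].

### API

Orientations are given as [roll, pitch, yaw] about the fixed x, y, z axes, in that order (R = Rz(yaw) Ry(pitch) Rx(roll)).
In Python, from rig import r gives the robot as it stands. The module is installed in compiled form; this text tells all that it offers.
- The arm moves only by the tool play_rows, never from a script. Its argument "rows" is a list of rows, each an object with "dp": the shift along the tool's x, y, z in units of 40 mm (1.0 is 40 mm), a list of three; "turn": the turn, a rotation vector about the tool's x, y, z in units of 6 degrees (1.0 is 6 degrees), a list of three; "fingers": the closure, from 0 (fully open) to 1 (shut). In form: [{"dp": [tx, ty, tz], "turn": [wx, wy, wz], "fingers": fingers}, ...]. A call has 1 to 5 rows; each row shifts and turns the commanded pose from where the row before left it, along the tool's axes as they then stand; what a row does not reach is not made up. A row lasts 1/12 s, in which the tool goes at most 41.7 mm and 7.16 degrees, less where a joint would pass 70% of its speed; a pose out of reach is approached as far as the arm can. A call is refused whole if a number of a shift passes 1 or a number of a turn 1, either way. A call with a gripper value outside its range is refused whole. The fingers move at their own pace and stop on an object; "force" is the grip in N (left out, the last holds). Time passes only in rows, so rows that do not move let the fingers close. It gives the time, the measured TCP pose, the force, the opening and the grip force at its end, in the units of the state.
- r.sense(): the state, without advancing time (a new reading comes with each control period).
- r.grab_frame(name): name is "scene" or "top"; returns a dict with "pixels" (420x560x3 uint8, red, green, blue), "fx", "fy", "cx", "cy" (pixels), "pose" (4x4, takes a point from camera to world coordinates). Camera axes: x right, y down, z forward; pixel columns grow to the right and rows downward; lengths in mm; the calibration is good to about 2 mm. A picture is of the moment at which its call begins. There is no depth.
- r.sign_off(): hands the job in; it is judged then, once.
The state is a dict: "clock": time; "qpos": joint angles; "qvel": joint speeds; "joint_efforts": joint torques, N m; "eef_pos": TCP position; "tcp_rot": TCP orientation; "contact_force": force on the tool from outside, world axes, zero at the start; "wrist_torque": the same for the moment, N m; "opening": opening from 0.0 (shut) to 1.0 (fully open); "grasp_force": force on a finger pad.
Only numpy, scipy, OpenCV 4.12 (cv2) and the standard library are available. Lean on these libraries where they do the work, as an engineer would, in place of code of your own. Each camera call takes 0.05 s, during which the arm holds its last target. There are 200 camera calls.

## Working session

There is one attempt and no reset: what is moved stays moved. The work goes in short steps, Python scripts to look and compute and a tool call to move; the robot and the scene stay as the last step left them, time stands still between calls to the robot, and variables do not carry over. Pictures are saved under pics/ and viewed, at most 10 in all, crops included, and the job is handed in when it is done.

Besides the shell and the picture viewer there is one more tool, called after ">>>" by a JSON object that holds its "name" and its "arguments". play_rows: Moves the arm, as the interface text tells. Its arguments: {"type":"object","properties":{"rows":{"type":"array"},"force":{"type":"number"}},"required":["rows"]}

```bash
mkdir -p pics
python3 - <<'E'
from rig import r
import cv2, numpy as np, pickle
d={}
for n in ("scene","top"):
    f=r.grab_frame(n); d[n]=f
    cv2.imwrite(f"pics/{n}0.png",f["pixels"][:,:,::-1])
    print(n,f["fx"],f["fy"],f["cx"],f["cy"]); print(np.round(f["pose"],3).tolist())
pickle.dump(d,open("f0.pkl","wb"))
print(r.sense())
E
```

```text
scene 519.14475326468 519.14475326468 279.35973475291524 205.06517494261143
[[0.848, 0.391, -0.357, 1119.911], [0.53, -0.638, 0.559, -930.51], [-0.009, -0.664, -0.748, 1353.438], [0.0, 0.0, 0.0, 1.0]]
top 469.18017708185675 469.18017708185675 275.52450794386965 211.1464685621518
[[0.017, -0.998, 0.055, 450.159], [-1.0, -0.016, 0.011, -6.041], [-0.01, -0.055, -0.998, 1413.333], [0.0, 0.0, 0.0, 1.0]]
{'clock': 0.1, 'qpos': array([-1.13141057e+00,  3.53577039e-01,  1.63407872e+00,  1.93871593e-05,
        1.15518082e+00, -2.37763258e-03]), 'qvel': array([ 0.00091913, -0.00084423, -0.00014791,  0.00149998,  0.00021276,
       -0.0007398 ]), 'joint_efforts': array([ 4.56345024e-04, -6.06354332e+01, -3.42818069e+01,  3.39837982e-06,
        3.92717309e-03,  2.07154750e-05]), 'eef_pos': array([ 267.0432413 , -564.59988691,  230.62978944]), 'tcp_rot': array([-3.14034877e+00, -2.06845000e-05,  4.41755538e-01]), 'contact_force': array([-0.19489161,  0.06750149, -0.68320695]), 'wrist_torque': array([0.00130689, 0.04364897, 0.01735214]), 'grasp_force': 0.0, 'opening': 1.0002685288748403}
```

View pics/top0.png

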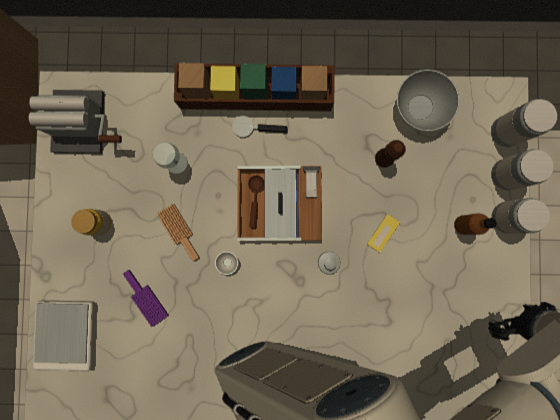

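View pics/scene0.png

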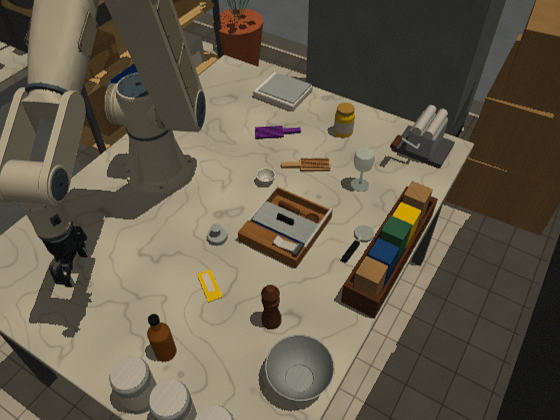

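The top view shows the case at about (280,204), with the clip at (311,183). There are two board shapes: pale/orange wood at (180,232) and purple at (147,298), which is the decoy. The yellow things are the card at (383,233), the jar at (87,222) and a block at (223,77). The flat card is the label. I'll measure these and confirm them in an enlarged crop.

```bash
cat > h.py <<'E'
import cv2, numpy as np, pickle
def cast(f,uv,z):
    uv=np.atleast_2d(np.asarray(uv,float)); P=f["pose"]
    d=np.c_[(uv[:,0]-f["cx"])/f["fx"],(uv[:,1]-f["cy"])/f["fy"],np.ones(len(uv))]@P[:3,:3].T
    z=np.broadcast_to(z,len(uv)); return P[:3,3]+d*((z-P[2,3])/d[:,2])[:,None]
def proj(f,X):
    X=np.atleast_2d(X); c=(X-f["pose"][:3,3])@f["pose"][:3,:3]
    return np.c_[c[:,0]/c[:,2]*f["fx"]+f["cx"],c[:,1]/c[:,2]*f["fy"]+f["cy"]]
def mask(f,lo,hi,box):
    m=cv2.inRange(cv2.cvtColor(f["pixels"],cv2.COLOR_RGB2HSV),np.array(lo),np.array(hi))
    k=np.zeros_like(m); x0,y0,x1,y1=box; k[y0:y1,x0:x1]=m[y0:y1,x0:x1]; return k
def big(m):
    return max(cv2.findContours(m,cv2.RETR_EXTERNAL,cv2.CHAIN_APPROX_NONE)[0],key=cv2.contourArea)[:,0,:]
def rect(f,c,z):
    w=cast(f,c,z)[:,:2].astype(np.float32); return cv2.minAreaRect(w)
E
python3 - <<'E'
from h import *
d=pickle.load(open("f0.pkl","rb")); t=d["top"]; s=d["scene"]
hsv=cv2.cvtColor(t["pixels"],cv2.COLOR_RGB2HSV)
for p in [(180,225),(188,245),(380,240),(245,190),(318,220),(288,180),(280,204),(300,210),(269,167)]: print(p,hsv[p[1],p[0]],t["pixels"][p[1],p[0]])
L=big(cv2.morphologyEx(mask(t,(20,120,80),(35,255,255),(360,205,410,260)),cv2.MORPH_CLOSE,np.ones((9,9))))
print("label",rect(t,L,5))
B=big(cv2.morphologyEx(mask(t,(0,90,60),(22,255,255),(150,195,210,270)),cv2.MORPH_CLOSE,np.ones((3,3))))
print("board",rect(t,B,15),len(B))
c=np.hstack([cv2.resize(t["pixels"][150:275,145:245],None,fx=4,fy=4,interpolation=2),cv2.resize(t["pixels"][150:275,232:332],None,fx=4,fy=4,interpolation=2)])
cv2.imwrite("pics/crop1.png",c[:,:,::-1])
E
```

```text
(180, 225) [ 15 135 147] [147 108  69]
(188, 245) [ 15 133 153] [153 113  73]
(380, 240) [ 18  61 172] [172 156 131]
(245, 190) [ 13 159 122] [122  80  46]
(318, 220) [ 14 158 118] [118  78  45]
(288, 180) [ 28  32 150] [150 149 131]
(280, 204) [165  17  30] [30 28 29]
(300, 210) [ 13 159 127] [127  83  48]
(269, 167) [ 34  32 189] [186 189 165]
label ((468.3310852050781, -314.23052978515625), (46.136077880859375, 110.16492462158203), 56.747886657714844)
board ((455.7517395019531, 291.88360595703125), (180.50755310058594, 60.701690673828125), 33.03312301635742) 134
```

View pics/crop1.png

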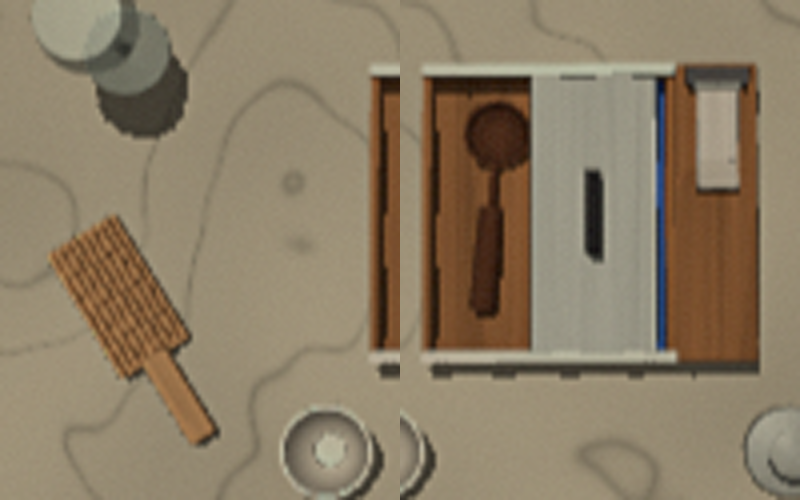

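The crop confirms the pale wooden ridged board: blade at upper left, handle end near (197,259) in the full picture. The case cover is slightly open, with a blue strip at x≈297, the black grip at (280,204) and the clip at (311,183). Next I'll get the poses.

Run:
```python
from h import *
d=pickle.load(open("f0.pkl","rb")); t=d["top"]; s=d["scene"]
def axis(rc):
    b=cv2.boxPoints(rc); e=b[1]-b[0],b[2]-b[1]; L=max(e,key=np.linalg.norm); return np.degrees(np.arctan2(L[1],L[0]))
L=big(cv2.morphologyEx(mask(t,(20,120,80),(35,255,255),(360,205,410,260)),cv2.MORPH_CLOSE,np.ones((9,9))))
print("label ang",axis(rect(t,L,5)))
Ls=big(cv2.morphologyEx(mask(s,(20,120,80),(35,255,255),(185,260,235,310)),cv2.MORPH_CLOSE,np.ones((9,9))))
q=rect(s,Ls,5);print("label scene",q,axis(q))
B=big(cv2.morphologyEx(mask(t,(0,90,60),(22,255,255),(150,195,210,270)),cv2.MORPH_CLOSE,np.ones((3,3))))
q=rect(t,B,15);print("board ang",axis(q),cv2.boxPoints(q).tolist())
Bs=big(cv2.morphologyEx(mask(s,(0,90,60),(22,255,255),(275,150,335,180)),cv2.MORPH_CLOSE,np.ones((3,3))))
q=rect(s,Bs,14);print("board scene",q,axis(q))
D=big(mask(t,(5,110,80),(20,255,255),(299,160,330,241)))
q=rect(t,D,46);print("deck",q,axis(q),D.min(0),D.max(0))
for v,(f,bx,bs) in {"top":(t,(270,185,292,222),None),"scene":(s,(270,205,300,228),None)}.items():
    G=big(mask(f,(0,0,0),(180,255,60),bx)); print("grip",v,rect(f,G,64.5),axis(rect(f,G,64.5)),G.min(0),G.max(0))
# white guides
W=mask(t,(15,0,140),(60,60,255),(234,162,305,245))
for nm,rows in (("far",(164,171)),("near",(236,243))):
    pts=[]
    for u in range(245,296):
        col=t["pixels"][rows[0]-3:rows[1]+3,u].astype(int).sum(1); pts.append((u,np.round(col/3).astype(int).tolist()))
    print(nm,pts[0],pts[25],pts[-1])
print([t["pixels"][y,225:330].mean(1).astype(int).tolist() for y in (215,)])
for n,bx in {"cutter":(310,245,345,280),"goblet":(150,140,190,180),"oil":(450,210,490,240)}.items():
    x0,y0,x1,y1=bx; print(n,cast(t,[((x0+x1)/2,(y0+y1)/2)],60)[0].round())
```

```text
label ang -33.25211
label scene ((464.9793701171875, -311.472412109375), (46.99993133544922, 112.5833740234375), 56.51203155517578) -33.487965
board ang 33.033127 [[363.5420227050781, 268.12890625], [396.6319274902344, 217.2393341064453], [547.96142578125, 315.6383056640625], [514.87158203125, 366.52789306640625]]
board scene ((453.7242431640625, 293.739990234375), (179.03457641601562, 63.94434356689453), 31.459814071655273) 31.459816
deck ((551.5645751953125, -91.74913024902344), (216.68502807617188, 64.04558563232422), 0.788301944732666) 0.7883008 [299 166] [321 240]
grip top ((546.9828491210938, -5.7513651847839355), (60.66600036621094, 8.65234375), 0.9233030676841736) 0.9233034 [279 193] [282 214]
grip scene ((551.0576171875, -8.465298652648926), (63.030067443847656, 24.88404655456543), 3.1453897953033447) 3.1453915 [276 213] [293 224]
far (245, [119, 123, 120, 120, 136, 165, 179, 145, 45, 25, 35, 33, 60]) (270, [136, 139, 136, 139, 146, 169, 178, 168, 143, 145, 144, 144, 147]) (295, [136, 135, 135, 134, 148, 173, 171, 124, 85, 120, 124, 123, 124])
near (245, [81, 80, 79, 79, 114, 162, 175, 145, 67, 60, 99, 142, 145]) (270, [144, 145, 146, 146, 151, 172, 167, 127, 63, 55, 101, 143, 141]) (295, [162, 163, 159, 159, 153, 160, 162, 109, 57, 55, 99, 140, 138])
[[141, 142, 142, 141, 144, 140, 141, 142, 144, 143, 144, 144, 115, 88, 52, 34, 79, 84, 79, 82, 81, 74, 73, 68, 69, 46, 43, 41, 43, 44, 38, 24, 33, 87, 86, 88, 88, 87, 80, 74, 147, 147, 144, 143, 145, 144, 148, 146, 146, 144, 148, 148, 144, 148, 146, 104, 103, 103, 147, 147, 143, 146, 146, 145, 142, 140, 136, 146, 144, 146, 157, 58, 75, 67, 83, 84, 78, 79, 81, 82, 83, 83, 82, 76, 79, 83, 75, 72, 77, 81, 84, 82, 78, 81, 77, 69, 61, 140, 140, 137, 137, 136, 134, 136, 136]]
cutter [ 380. -143.   60.]
goblet [669. 318.  60.]
oil [ 494. -551.   60.]
```

Run:
```python
from h import *
t=pickle.load(open("f0.pkl","rb"))["top"]; g=cv2.GaussianBlur(t["pixels"],(3,3),0).astype(float).mean(2)
def sub(p):
    d=np.abs(np.diff(p)); k=d.argmax(); k=min(max(k,1),len(d)-2); a,b,c=d[k-1:k+2]; return k+.5+.5*(a-c)/(a-2*b+c+1e-9)
def fit(kind,a0,a1,rng,z,nm):
    P=[]
    for i in rng:
        P.append((i,a0+sub(g[a0:a1,i])) if kind=="h" else (a0+sub(g[i,a0:a1]),i))
    w=cast(t,P,z)[:,:2]
    ind=1 if kind=="h" else 0; x=w[:,ind]; y=w[:,1-ind]
    m=np.abs(y-np.median(y))<4; k=np.polyfit(x[m],y[m],1)
    print(nm,"slope",k[0].round(4),"at mid",np.polyval(k,-25 if kind=="h" else 551).round(1),"rms",np.std(y[m]-np.polyval(k,x[m])).round(2),m.sum())
fit("h",163,170,range(242,296),46.5,"far guide outer x")
fit("h",239,244,range(242,296),46.5,"near guide outer x")
fit("v",318,326,range(170,238),46,"deck right y")
fit("v",234,240,range(172,236),38,"left wall y")
fit("v",262,269,range(175,234),42.5,"cover left y")
fit("v",277,281,range(195,212),64.5,"bar left y")
fit("v",293,299,range(175,234),42.5,"cover right y")
fit("v",305,309,range(188,195),56,"clip L y"); fit("v",314,320,range(188,195),56,"clip R y")
```

```text
far guide outer x slope -0.0304 at mid 653.9 rms 0.21 19
near guide outer x slope -0.0203 at mid 441.7 rms 0.12 54
deck right y slope 0.0166 at mid -125.2 rms 0.56 68
left wall y slope 0.0065 at mid 118.4 rms 0.88 55
cover left y slope 0.021 at mid 41.2 rms 0.24 59
bar left y slope 0.0103 at mid 3.6 rms 0.29 17
cover right y slope 0.0154 at mid -49.7 rms 0.4 59
clip L y slope 0.0455 at mid -79.5 rms 0.18 7
clip R y slope 0.0373 at mid -110.1 rms 0.13 7
```

>>> {"name": "play_rows", "arguments": {"rows": [{"dp": [0,0,0],"turn": [0,0,0.8],"fingers": 0.5},{"dp": [0,0,0],"turn": [0,0,0.8],"fingers": 0.5},{"dp": [0,0,0],"turn": [0,0,0.8],"fingers": 0.5},{"dp": [0,0,0],"turn": [0,0,0.8],"fingers": 0.5},{"dp": [0,0,0],"turn": [0,0,0.85],"fingers": 0.5}]}}

```text
clock: 0.52
eef_pos: [267.1, -564.7, 230.8]
tcp_rot: [-3.141, 0.0, 0.014]
contact_force: [-0.4, 0.4, 0.3]
opening: 0.499
grasp_force: 0.0
```

>>> {"name": "play_rows", "arguments": {"rows": [{"dp": [0.45,-0.85,0],"turn": [0,0,0],"fingers": 0.5},{"dp": [0.45,-0.85,0],"turn": [0,0,0],"fingers": 0.5},{"dp": [0.45,-0.85,0],"turn": [0,0,0],"fingers": 0.5},{"dp": [0.45,-0.85,0],"turn": [0,0,0],"fingers": 0.5},{"dp": [0.45,-0.85,0],"turn": [0,0,0],"fingers": 0.5}]}}

```text
clock: 0.93
eef_pos: [354.4, -391.7, 231.0]
tcp_rot: [-3.141, 0.0, 0.017]
contact_force: [0.6, 0.7, 0.6]
opening: 0.498
grasp_force: 0.0
```

>>> {"name": "play_rows", "arguments": {"rows": [{"dp": [0.45,-0.85,0],"turn": [0,0,0],"fingers": 0.5},{"dp": [0.45,-0.85,0],"turn": [0,0,0],"fingers": 0.5},{"dp": [0.45,-0.85,0],"turn": [0,0,0],"fingers": 0.5},{"dp": [0.45,-0.85,0],"turn": [0,0,0],"fingers": 0.5},{"dp": [0.45,-0.85,0],"turn": [0,0,0],"fingers": 0.5}]}}

```text
clock: 1.35
eef_pos: [441.5, -220.0, 231.2]
tcp_rot: [-3.142, 0.0, 0.018]
contact_force: [1.6, -0.6, -0.8]
opening: 0.501
grasp_force: 0.0
```

>>> {"name": "play_rows", "arguments": {"rows": [{"dp": [0.47,-0.89,0],"turn": [0,0,0],"fingers": 0.5},{"dp": [0.47,-0.89,0],"turn": [0,0,0],"fingers": 0.5},{"dp": [0.47,-0.89,0],"turn": [0,0,0],"fingers": 0.5},{"dp": [0.47,-0.89,0.3],"turn": [0,0,0],"fingers": 0.5},{"dp": [0.47,-0.89,0.5],"turn": [0,0,0],"fingers": 0.5}]}}

```text
clock: 1.77
eef_pos: [532.4, -43.1, 202.0]
tcp_rot: [3.141, -0.004, 0.018]
contact_force: [1.6, -1.6, 0.4]
opening: 0.499
grasp_force: 0.0
```

>>> {"name": "play_rows", "arguments": {"rows": [{"dp": [0.47,-0.89,0.6],"turn": [0,0,0],"fingers": 0.5},{"dp": [0,0,0.9],"turn": [0,0,0],"fingers": 0.5},{"dp": [0,0,0.9],"turn": [0,0,0],"fingers": 0.5},{"dp": [0,0,0.4],"turn": [0,0,0],"fingers": 0.5},{"dp": [0,0,0],"turn": [0,0,0],"fingers": 0.5}]}}

```text
clock: 2.18
eef_pos: [543.5, -12.7, 87.4]
tcp_rot: [-3.141, 0.008, 0.018]
contact_force: [-1.2, -0.5, 0.1]
opening: 0.499
grasp_force: 0.0
```

>>> {"name": "play_rows", "arguments": {"rows": [{"dp": [0.18,-0.2,0.2],"turn": [0,0,0],"fingers": 0.5},{"dp": [0,0,0.5],"turn": [0,0,0],"fingers": 0.5},{"dp": [0,0,0.33],"turn": [0,0,0],"fingers": 0.5},{"dp": [0,0,0],"turn": [0,0,0],"fingers": 0.9},{"dp": [0,0,0],"turn": [0,0,0],"fingers": 0.95}], "force": 30}}

```text
clock: 2.6
eef_pos: [554.5, -4.9, 51.1]
tcp_rot: [-3.141, -0.001, 0.017]
contact_force: [0.6, -0.2, -0.1]
opening: 0.227
grasp_force: 0.3
```

>>> {"name": "play_rows", "arguments": {"rows": [{"dp": [0,0,0],"turn": [0,0,0],"fingers": 1},{"dp": [0,0,0],"turn": [0,0,0],"fingers": 1},{"dp": [0,0,0],"turn": [0,0,0],"fingers": 1}]}}

```text
clock: 2.85
eef_pos: [554.7, -5.0, 51.6]
tcp_rot: [-3.141, -0.002, 0.017]
contact_force: [-1.0, 0.9, 3.8]
opening: 0.131
grasp_force: 33.0
```

>>> {"name": "play_rows", "arguments": {"rows": [{"dp": [0,-0.2,0],"turn": [0,0,0],"fingers": 1},{"dp": [0,-0.45,0],"turn": [0,0,0],"fingers": 1},{"dp": [0,-0.55,0],"turn": [0,0,0],"fingers": 1},{"dp": [0,-0.5,0],"turn": [0,0,0],"fingers": 1},{"dp": [0,-0.2,0],"turn": [0,0,0],"fingers": 1}]}}

```text
clock: 3.27
eef_pos: [553.2, 72.9, 51.6]
tcp_rot: [-3.141, -0.002, 0.018]
contact_force: [-0.4, -2.8, 7.3]
opening: 0.13
grasp_force: 33.4
```

>>> {"name": "play_rows", "arguments": {"rows": [{"dp": [0,0,0],"turn": [0,0,0],"fingers": 1},{"dp": [0,0,0],"turn": [0,0,0],"fingers": 1}]}}

```text
clock: 3.43
eef_pos: [553.3, 72.2, 51.6]
tcp_rot: [-3.141, -0.002, 0.019]
contact_force: [-2.1, 0.7, 7.2]
opening: 0.131
grasp_force: 33.4
```

>>> {"name": "play_rows", "arguments": {"rows": [{"dp": [0,0,0],"turn": [0,0,0],"fingers": 0.6},{"dp": [0,0,0],"turn": [0,0,0],"fingers": 0.5},{"dp": [0,0,-0.4],"turn": [0,0,0],"fingers": 0.5},{"dp": [0,0,-0.8],"turn": [0,0,0],"fingers": 0.5},{"dp": [0,0,-0.8],"turn": [0,0,-0.9],"fingers": 0.5}]}}

```text
clock: 3.85
eef_pos: [551.3, 70.6, 130.2]
tcp_rot: [3.141, 0.003, 0.11]
contact_force: [0.8, 0.3, 0.8]
opening: 0.494
grasp_force: 0.0
```

>>> {"name": "play_rows", "arguments": {"rows": [{"dp": [0,0,-0.4],"turn": [0,0,-0.9],"fingers": 0.5},{"dp": [0,0,0],"turn": [0,0,-0.9],"fingers": 0.5},{"dp": [0,0,0],"turn": [0,0,-0.9],"fingers": 0.5},{"dp": [0,0,0],"turn": [0,0,-0.9],"fingers": 0.5},{"dp": [0,0,0],"turn": [0,0,-0.85],"fingers": 0.5}]}}

```text
clock: 4.27
eef_pos: [552.4, 70.8, 146.6]
tcp_rot: [3.141, -0.0, 0.582]
contact_force: [0.4, 0.2, -0.8]
opening: 0.5
grasp_force: 0.0
```

>>> {"name": "play_rows", "arguments": {"rows": [{"dp": [0,-0.8,0],"turn": [0,0,0],"fingers": 0.5},{"dp": [0,-0.85,0],"turn": [0,0,0],"fingers": 0.5},{"dp": [0,-0.85,0],"turn": [0,0,0],"fingers": 0.5},{"dp": [0,-0.85,0],"turn": [0,0,0],"fingers": 0.5},{"dp": [0,-0.85,0],"turn": [0,0,0],"fingers": 0.5}]}}

```text
clock: 4.68
eef_pos: [459.7, 212.5, 146.4]
tcp_rot: [3.142, -0.0, 0.577]
contact_force: [0.5, 0.4, -0.4]
opening: 0.502
grasp_force: 0.0
```

>>> {"name": "play_rows", "arguments": {"rows": [{"dp": [0,-0.85,0],"turn": [0,0,0],"fingers": 0.5},{"dp": [0,-0.85,0],"turn": [0,0,0],"fingers": 0.5},{"dp": [0,0,0],"turn": [0,0,0],"fingers": 0.5}]}}

```text
clock: 4.93
eef_pos: [420.8, 272.1, 146.4]
tcp_rot: [-3.14, -0.0, 0.58]
contact_force: [-0.4, 0.2, -0.2]
opening: 0.501
grasp_force: 0.0
```

Run:
```python
from rig import r
from h import *
d={n:r.grab_frame(n) for n in ("scene","top")}; pickle.dump(d,open("f1.pkl","wb"))
t,s=d["top"],d["scene"]
a=cv2.resize(t["pixels"][155:280,140:340],None,fx=3,fy=3,interpolation=2); cv2.imwrite("pics/t1.png",a[:,:,::-1])
print(r.sense()["eef_pos"],r.sense()["tcp_rot"])
for f,bx,z in ((t,(235,185,292,222),64.5),(s,(270,195,310,228),64.5)):
    G=big(mask(f,(0,0,0),(180,255,60),bx)); print(rect(f,G,z))
```

```text
[422.9664546  269.35089357 146.40635766] [ 3.14133467e+00 -2.04555365e-04  5.80510370e-01]
((547.2601928710938, 67.78377532958984), (57.831844329833984, 11.549920082092285), 1.0989601612091064)
((560.018310546875, -4.381479263305664), (149.82789611816406, 23.958337783813477), 1.2430421113967896)
```

View pics/t1.png

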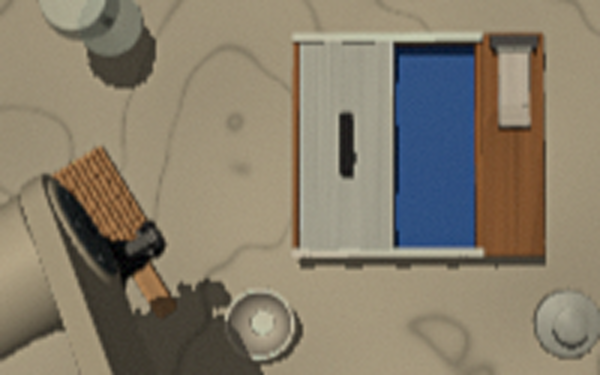

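The cover is fully open with the blue bay clear, and the gripper is above the board's handle. I'll lower it and grip.

>>> {"name": "play_rows", "arguments": {"rows": [{"dp": [0.02,-0.02,0.7],"turn": [0,0,0],"fingers": 0.5},{"dp": [0,0,0.8],"turn": [0,0,0],"fingers": 0.5},{"dp": [0,0,0.8],"turn": [0,0,0],"fingers": 0.5},{"dp": [0,0,0.7],"turn": [0,0,0],"fingers": 0.5},{"dp": [0,0,0.35],"turn": [0,0,0],"fingers": 0.5}], "force": 60}}

```text
clock: 5.45
eef_pos: [423.1, 267.6, 9.4]
tcp_rot: [3.141, 0.003, 0.576]
contact_force: [-1.0, 0.3, -0.1]
opening: 0.5
grasp_force: 0.0
```

>>> {"name": "play_rows", "arguments": {"rows": [{"dp": [0,0,0.1],"turn": [0,0,0],"fingers": 0.5},{"dp": [0,0,0.0],"turn": [0,0,0],"fingers": 0.5},{"dp": [0,0,0],"turn": [0,0,0],"fingers": 0.5}]}}

```text
clock: 5.7
eef_pos: [424.6, 269.3, 8.9]
tcp_rot: [3.141, -0.001, 0.577]
contact_force: [-0.5, -0.2, 0.2]
opening: 0.495
grasp_force: 0.0
```

>>> {"name": "play_rows", "arguments": {"rows": [{"dp": [0,0,0.1],"turn": [0,0,0],"fingers": 0.5},{"dp": [0,0,0.0],"turn": [0,0,0],"fingers": 0.75},{"dp": [0,0,0],"turn": [0,0,0],"fingers": 0.85},{"dp": [0,0,0],"turn": [0,0,0],"fingers": 1},{"dp": [0,0,0],"turn": [0,0,0],"fingers": 1}]}}

```text
clock: 6.12
eef_pos: [424.4, 270.1, 5.4]
tcp_rot: [3.141, -0.002, 0.578]
contact_force: [-1.5, -0.5, 5.7]
opening: 0.24
grasp_force: 58.1
```

>>> {"name": "play_rows", "arguments": {"rows": [{"dp": [0,0,0],"turn": [0,0,0],"fingers": 1},{"dp": [0,0,-0.2],"turn": [0,0,0],"fingers": 1},{"dp": [0,0,-0.5],"turn": [0,0,0],"fingers": 1},{"dp": [0,0,-0.8],"turn": [0,0,0],"fingers": 1},{"dp": [0,0,-0.8],"turn": [0,0,0],"fingers": 1}]}}

```text
clock: 6.53
eef_pos: [422.7, 269.1, 97.3]
tcp_rot: [3.142, 0.002, 0.578]
contact_force: [-0.4, -0.1, -1.9]
opening: 0.238
grasp_force: 58.2
```

>>> {"name": "play_rows", "arguments": {"rows": [{"dp": [0,0,-0.4],"turn": [0,0,0.8],"fingers": 1},{"dp": [0,0,0],"turn": [0,0,0.9],"fingers": 1},{"dp": [0,0,0],"turn": [0,0,0.9],"fingers": 1},{"dp": [0,0,0],"turn": [0,0,0.9],"fingers": 1},{"dp": [0,0,0],"turn": [0,0,0],"fingers": 1}]}}

```text
clock: 6.95
eef_pos: [423.6, 269.6, 113.2]
tcp_rot: [-3.141, -0.001, 0.207]
contact_force: [0.5, 0.1, -2.0]
opening: 0.239
grasp_force: 58.1
```

Run:
```python
from rig import r
from h import *
d={n:r.grab_frame(n) for n in ("scene","top")}; pickle.dump(d,open("f2.pkl","wb"))
t,s=d["top"],d["scene"]
a=np.hstack([cv2.resize(t["pixels"][155:280,140:273],None,fx=3,fy=3,interpolation=2),cv2.resize(s["pixels"][90:215,220:353],None,fx=3,fy=3,interpolation=2)]); cv2.imwrite("pics/t2.png",a[:,:,::-1])
q=r.sense();print(q["eef_pos"],q["tcp_rot"],q["qpos"],q["contact_force"],q["wrist_torque"])
```

```text
[423.60122581 269.65587177 112.76954432] [-3.14149582e+00 -2.62257314e-04  2.14658324e-01] [5.63894845e-01 3.19014249e-01 1.99629687e+00 1.70132451e-06
 8.26001969e-01 1.92003168e+00] [ 0.70938621 -0.25733379 -2.14031215] [ 0.03799194  0.0924778  -0.00646456]
```

View pics/t2.png

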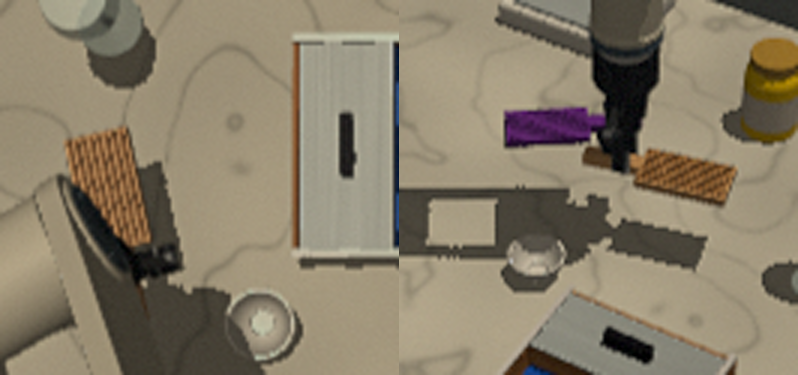

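The board is held level, blade ahead, above the counter. I'll turn it and carry it over the bay.

>>> {"name": "play_rows", "arguments": {"rows": [{"dp": [0,0,0],"turn": [0,0,0.9],"fingers": 1},{"dp": [0,0,0],"turn": [0,0,0.95],"fingers": 1},{"dp": [0.1,0.4,0],"turn": [0,0,0],"fingers": 1},{"dp": [0.23,0.8,0],"turn": [0,0,0],"fingers": 1},{"dp": [0.23,0.8,0],"turn": [0,0,0],"fingers": 1}]}}

```text
clock: 7.47
eef_pos: [447.4, 189.8, 112.4]
tcp_rot: [-3.142, 0.0, 0.023]
contact_force: [0.0, -1.2, -1.7]
opening: 0.239
grasp_force: 58.4
```

>>> {"name": "play_rows", "arguments": {"rows": [{"dp": [0.23,0.8,0],"turn": [0,0,0],"fingers": 1},{"dp": [0.23,0.8,0],"turn": [0,0,0],"fingers": 1},{"dp": [0.23,0.8,0],"turn": [0,0,0],"fingers": 1},{"dp": [0.23,0.8,0],"turn": [0,0,0],"fingers": 1},{"dp": [0.23,0.8,0],"turn": [0,0,0],"fingers": 1}]}}

```text
clock: 7.88
eef_pos: [496.5, 29.3, 112.5]
tcp_rot: [3.142, 0.0, 0.021]
contact_force: [0.0, 0.5, -1.7]
opening: 0.239
grasp_force: 58.4
```

>>> {"name": "play_rows", "arguments": {"rows": [{"dp": [0.23,0.8,0],"turn": [0,0,0],"fingers": 1},{"dp": [0.15,0.45,0],"turn": [0,0,0],"fingers": 1},{"dp": [0,0,0],"turn": [0,0,0],"fingers": 1},{"dp": [0,0,0],"turn": [0,0,0],"fingers": 1}]}}

```text
clock: 8.22
eef_pos: [512.4, -19.6, 112.3]
tcp_rot: [-3.141, 0.0, 0.018]
contact_force: [-0.1, -0.3, -1.4]
opening: 0.239
grasp_force: 58.7
```

Run:
```python
from rig import r
from h import *
d={n:r.grab_frame(n) for n in ("scene","top")}; pickle.dump(d,open("f3.pkl","wb"))
q=r.sense();print(q["eef_pos"],q["tcp_rot"],q["qpos"])
t=d["top"];z=q["eef_pos"][2]+10
# blade far edge
B=mask(t,(8,90,95),(20,200,255),(250,150,330,240)); 
B=cv2.morphologyEx(B,cv2.MORPH_OPEN,np.ones((3,3)))
cv2.imwrite("pics/t3.png",cv2.resize(np.hstack([t["pixels"][140:260,220:345],d["scene"]["pixels"][140:260,220:345]]),None,fx=3,fy=3)[:,:,::-1])
```

```text
[511.90146174 -18.3023348  112.18390557] [-3.14131238e+00  8.07805006e-04  1.90320711e-02] [-3.88227407e-02  3.33878201e-01  1.97490552e+00  3.14834065e-04
  8.33631614e-01  1.51272990e+00]
```

View pics/t3.png

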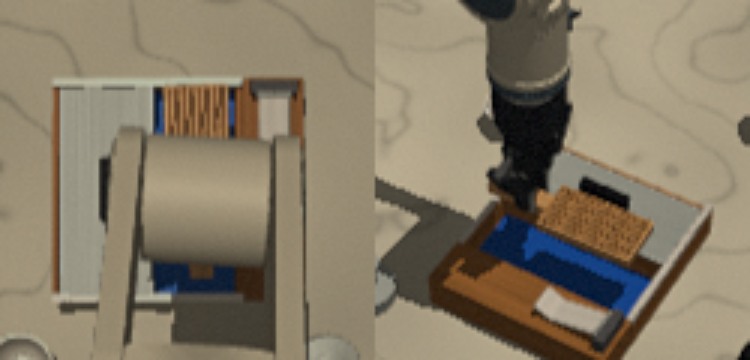

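The blade lies centred over the bay in both views (in the top crop, blade x 164–230 against bay x 154–236). Lowering it.

>>> {"name": "play_rows", "arguments": {"rows": [{"dp": [0,0,0.5],"turn": [0,0,0],"fingers": 1},{"dp": [0,0,0.7],"turn": [0,0,0],"fingers": 1},{"dp": [0,0,0.6],"turn": [0,0,0],"fingers": 1},{"dp": [0,0,0.4],"turn": [0,0,0],"fingers": 1},{"dp": [0,0,0.2],"turn": [0,0,0],"fingers": 1}]}}

```text
clock: 8.73
eef_pos: [510.7, -17.5, 14.4]
tcp_rot: [-3.141, 0.003, 0.02]
contact_force: [-0.9, 0.2, -1.6]
opening: 0.233
grasp_force: 58.7
```

>>> {"name": "play_rows", "arguments": {"rows": [{"dp": [0,0,0.07],"turn": [0,0,0],"fingers": 1},{"dp": [0,0,0],"turn": [0,0,0],"fingers": 1}]}}

```text
clock: 8.9
eef_pos: [512.2, -18.1, 13.4]
tcp_rot: [-3.141, 0.001, 0.019]
contact_force: [-0.9, -0.5, -1.7]
opening: 0.235
grasp_force: 58.8
```

>>> {"name": "play_rows", "arguments": {"rows": [{"dp": [0,0,0.03],"turn": [0,0,0],"fingers": 1},{"dp": [0,0,0],"turn": [0,0,0],"fingers": 0.65},{"dp": [0,0,0],"turn": [0,0,0],"fingers": 0.6},{"dp": [0,0,0],"turn": [0,0,0],"fingers": 0.6},{"dp": [0,0,-0.3],"turn": [0,0,0],"fingers": 0.6}], "force": 30}}

```text
clock: 9.32
eef_pos: [511.7, -18.8, 23.6]
tcp_rot: [-3.141, 0.002, 0.018]
contact_force: [-0.9, 0.4, 0.0]
opening: 0.4
grasp_force: 0.0
```

>>> {"name": "play_rows", "arguments": {"rows": [{"dp": [0,0,-0.7],"turn": [0,0,0],"fingers": 0.6},{"dp": [0,0,-0.8],"turn": [0,0,0],"fingers": 0.55},{"dp": [0,0,-0.7],"turn": [0,0,0],"fingers": 0.5},{"dp": [0.32,-0.72,0],"turn": [0,0,0],"fingers": 0.5},{"dp": [0.32,-0.72,0],"turn": [0,0,0],"fingers": 0.5}]}}

```text
clock: 9.73
eef_pos: [538.7, 39.0, 115.2]
tcp_rot: [-3.141, -0.005, 0.015]
contact_force: [1.1, 0.0, -0.4]
opening: 0.502
grasp_force: 0.0
```

>>> {"name": "play_rows", "arguments": {"rows": [{"dp": [0.32,-0.72,0],"turn": [0,0,0],"fingers": 0.5},{"dp": [0,0,0],"turn": [0,0,0],"fingers": 0.5}]}}

```text
clock: 9.9
eef_pos: [552.2, 72.2, 113.7]
tcp_rot: [-3.14, -0.004, 0.019]
contact_force: [-0.8, -1.0, 0.4]
opening: 0.498
grasp_force: 0.0
```

Run:
```python
from rig import r
from h import *
d={n:r.grab_frame(n) for n in ("scene","top")}; pickle.dump(d,open("f4.pkl","wb"))
q=r.sense();print(q["eef_pos"],q["tcp_rot"],q["contact_force"])
t=d["top"]
cv2.imwrite("pics/t4.png",cv2.resize(np.hstack([t["pixels"][140:270,225:345],d["scene"]["pixels"][150:280,230:350]]),None,fx=3,fy=3)[:,:,::-1])
```

```text
[549.60511635  69.06009691 112.67945995] [ 3.14152861e+00 -6.79435685e-04  1.96774532e-02] [-0.19351119 -0.58931396 -0.46788256]
```

View pics/t4.png

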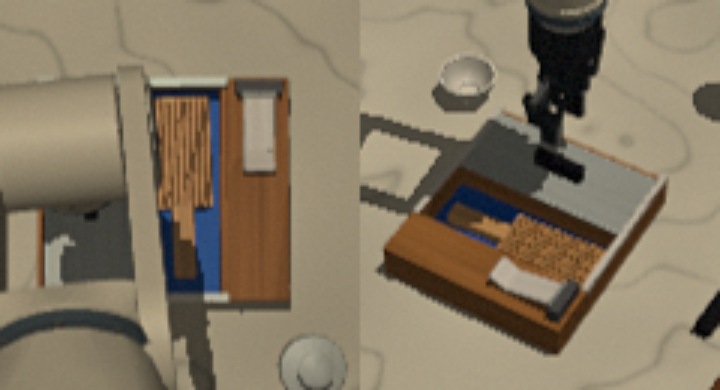

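The board lies flat in the bay: blade at crop (185,150), handle at (185,240). The fingers are over the grip bar. I'll grip it and shut the cover.

>>> {"name": "play_rows", "arguments": {"rows": [{"dp": [0,0,0.7],"turn": [0,0,0],"fingers": 0.5},{"dp": [0,0,0.6],"turn": [0,0,0],"fingers": 0.5},{"dp": [0,0,0.3],"turn": [0,0,0],"fingers": 0.5},{"dp": [0,0,0],"turn": [0,0,0],"fingers": 0.85},{"dp": [0,0,0],"turn": [0,0,0],"fingers": 1}]}}

```text
clock: 10.42
eef_pos: [548.7, 67.6, 48.2]
tcp_rot: [3.141, 0.002, 0.017]
contact_force: [1.3, -0.0, 0.4]
opening: 0.225
grasp_force: 0.1
```

>>> {"name": "play_rows", "arguments": {"rows": [{"dp": [0,0,0],"turn": [0,0,0],"fingers": 1},{"dp": [0,0,0],"turn": [0,0,0],"fingers": 1},{"dp": [0,0.2,0],"turn": [0,0,0],"fingers": 1},{"dp": [0,0.5,0],"turn": [0,0,0],"fingers": 1},{"dp": [0,0.6,0],"turn": [0,0,0],"fingers": 1}]}}

```text
clock: 10.83
eef_pos: [550.3, 16.5, 49.0]
tcp_rot: [-3.141, -0.001, 0.019]
contact_force: [0.8, 3.4, -3.4]
opening: 0.131
grasp_force: 32.9
```

>>> {"name": "play_rows", "arguments": {"rows": [{"dp": [0,0.5,0],"turn": [0,0,0],"fingers": 1},{"dp": [0,0.3,0],"turn": [0,0,0],"fingers": 1},{"dp": [0,0.1,0],"turn": [0,0,0],"fingers": 1},{"dp": [0,0,0],"turn": [0,0,0],"fingers": 1},{"dp": [0,0,0],"turn": [0,0,0],"fingers": 1}]}}

```text
clock: 11.25
eef_pos: [550.8, -13.4, 49.0]
tcp_rot: [-3.132, -0.0, 0.013]
contact_force: [-0.6, 47.7, 1.6]
opening: 0.133
grasp_force: 34.4
```

The arm is pushing against something before the expected stop. I'll back off, release and look.

>>> {"name": "play_rows", "arguments": {"rows": [{"dp": [0,-0.16,0],"turn": [0,0,0],"fingers": 1},{"dp": [0,0,0],"turn": [0,0,0],"fingers": 1},{"dp": [0,0,0],"turn": [0,0,0],"fingers": 0.6},{"dp": [0,0,0],"turn": [0,0,0],"fingers": 0.5},{"dp": [0,0,-0.4],"turn": [0,0,0],"fingers": 0.5}]}}

```text
clock: 11.67
eef_pos: [549.6, -13.9, 62.7]
tcp_rot: [3.141, 0.003, 0.017]
contact_force: [-0.4, -0.8, -0.3]
opening: 0.498
grasp_force: 0.0
```

>>> {"name": "play_rows", "arguments": {"rows": [{"dp": [0,0,-0.8],"turn": [0,0,0],"fingers": 0.5},{"dp": [0,-0.8,-0.5],"turn": [0,0,0],"fingers": 0.5},{"dp": [0,-0.8,0],"turn": [0,0,0],"fingers": 0.5},{"dp": [0,-0.8,0],"turn": [0,0,0],"fingers": 0.5},{"dp": [0,-0.8,0],"turn": [0,0,0],"fingers": 0.5}]}}

```text
clock: 12.08
eef_pos: [549.5, 115.2, 117.5]
tcp_rot: [-3.141, -0.003, 0.016]
contact_force: [-0.1, 0.8, -0.4]
opening: 0.504
grasp_force: 0.0
```

Run:
```python
from rig import r
from h import *
d={n:r.grab_frame(n) for n in ("scene","top")}; pickle.dump(d,open("f5.pkl","wb"))
q=r.sense();print(q["eef_pos"],q["tcp_rot"],q["contact_force"])
t=d["top"]
cv2.imwrite("pics/t5.png",cv2.resize(np.hstack([t["pixels"][140:270,225:345],d["scene"]["pixels"][150:280,230:350]]),None,fx=3,fy=3)[:,:,::-1])
```

```text
[549.40861866 117.67794136 117.0709291 ] [-3.14043703e+00 -2.42307886e-03  1.98133267e-02] [ 1.08891323 -0.58991512  0.2206079 ]
```

View pics/t5.png

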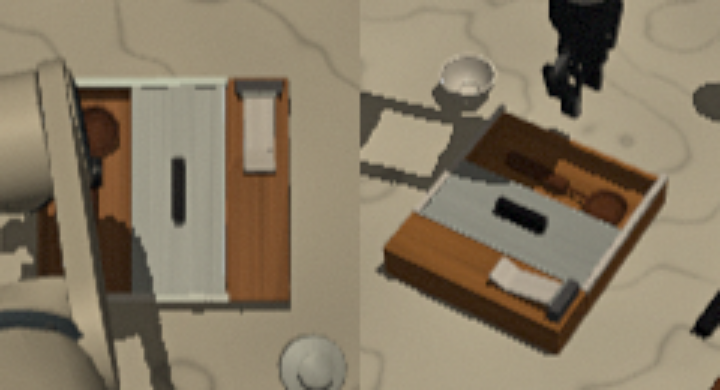

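Run:
```python
from h import *
for k in (0,1,5):
    d=pickle.load(open(f"f{k}.pkl","rb")); t=d["top"]
    bx={0:(270,185,292,222),1:(240,185,270,222),5:(276,185,296,222)}[k]
    G=big(mask(t,(0,0,0),(180,255,60),bx)); print(k,rect(t,G,64.5)[:2])
t5=t
for v in (175,200,215,228): print(v,t["pixels"][v,262:305].mean(1).astype(int).tolist(), t["pixels"][v,292:305,2].tolist())
o=np.array([550,3.5]);c,s=np.cos(.018),np.sin(.018)
for y in (-68,-67,-70,24): 
    z=46 if y==-70 else 42.5
    w=o+np.array([[c,-s],[s,c]])@[20,y]; print(y,proj(t,[*w,z]))
s5=d["scene"]
G=big(mask(s5,(0,0,0),(180,255,60),(270,210,300,232))); print("scene bar",rect(s5,G,64.5)[0],G.min(0),G.max(0))
```

```text
0 ((546.9828491210938, -5.7513651847839355), (60.66600036621094, 8.65234375))
1 ((547.2601928710938, 67.78377532958984), (57.831844329833984, 11.549920082092285))
5 ((547.1641235351562, -17.2757511138916), (60.65943145751953, 8.651937484741211))
175 [95, 97, 89, 85, 83, 76, 80, 152, 152, 149, 150, 151, 149, 150, 147, 149, 148, 143, 147, 147, 144, 146, 148, 146, 148, 146, 142, 145, 148, 150, 147, 151, 150, 143, 145, 147, 150, 174, 89, 75, 86, 84, 79] [135, 138, 138, 131, 133, 134, 138, 169, 65, 37, 47, 46, 42]
200 [91, 91, 90, 83, 84, 73, 77, 152, 151, 150, 147, 147, 147, 152, 152, 150, 148, 150, 153, 159, 62, 27, 31, 27, 47, 157, 151, 147, 147, 151, 149, 149, 147, 140, 147, 150, 149, 164, 82, 78, 79, 78, 77] [136, 136, 136, 129, 135, 138, 138, 154, 56, 41, 43, 42, 41]
215 [37, 35, 36, 29, 36, 64, 77, 129, 152, 151, 148, 150, 149, 150, 148, 151, 149, 149, 151, 151, 151, 107, 103, 109, 150, 155, 152, 148, 148, 151, 148, 146, 142, 141, 149, 149, 149, 161, 80, 77, 83, 81, 81] [136, 136, 131, 130, 136, 136, 138, 156, 59, 40, 47, 45, 46]
228 [32, 36, 37, 35, 32, 30, 38, 68, 65, 63, 60, 65, 130, 153, 150, 151, 151, 151, 151, 147, 146, 148, 149, 151, 151, 149, 151, 151, 148, 146, 148, 145, 142, 143, 149, 146, 148, 167, 78, 76, 82, 83, 81] [137, 135, 130, 132, 137, 134, 137, 163, 58, 40, 46, 48, 45]
-68 [[300.54832569 196.0879489 ]]
-67 [[300.20688207 196.08873888]]
-70 [[301.285169   195.98175978]]
24 [[269.1553894  196.16058144]]
scene bar (551.688232421875, -20.691043853759766) [274 216] [291 227]
```

No blue is visible, so the cover looks shut, but the pixel edges leave 2–3 mm of doubt. I'll nudge the bar shut with closed fingers and watch the force.

>>> {"name": "play_rows", "arguments": {"rows": [{"dp": [0,0.6,0],"turn": [0,0,0],"fingers": 1},{"dp": [0,0.7,0],"turn": [0,0,0],"fingers": 1},{"dp": [0,0.7,0],"turn": [0,0,0],"fingers": 1},{"dp": [0,0.4,0],"turn": [0,0,0],"fingers": 1},{"dp": [0,0,0.4],"turn": [0,0,0],"fingers": 1}]}}

```text
clock: 12.6
eef_pos: [552.5, 14.7, 102.8]
tcp_rot: [3.14, -0.005, 0.015]
contact_force: [0.8, -0.2, -0.2]
opening: -0.0
grasp_force: 0.0
```

>>> {"name": "play_rows", "arguments": {"rows": [{"dp": [0,0,0.6],"turn": [0,0,0],"fingers": 1},{"dp": [0,0,0.5],"turn": [0,0,0],"fingers": 1},{"dp": [0,0,0.2],"turn": [0,0,0],"fingers": 1},{"dp": [0,0,0],"turn": [0,0,0],"fingers": 1},{"dp": [0,0.1,0],"turn": [0,0,0],"fingers": 1}]}}

```text
clock: 13.02
eef_pos: [550.4, 14.4, 48.5]
tcp_rot: [3.142, 0.0, 0.018]
contact_force: [0.8, -0.1, -0.1]
opening: 0.0
grasp_force: 0.0
```

>>> {"name": "play_rows", "arguments": {"rows": [{"dp": [0,0.1,0],"turn": [0,0,0],"fingers": 1},{"dp": [0,0.1,0],"turn": [0,0,0],"fingers": 1}]}}

```text
clock: 13.18
eef_pos: [551.4, 6.3, 49.5]
tcp_rot: [-3.141, -0.002, 0.018]
contact_force: [0.5, 16.1, -1.3]
opening: -0.001
grasp_force: 8.7
```

>>> {"name": "play_rows", "arguments": {"rows": [{"dp": [0,0.08,0],"turn": [0,0,0],"fingers": 1},{"dp": [0,0,0],"turn": [0,0,0],"fingers": 1}]}}

```text
clock: 13.35
eef_pos: [551.4, 6.2, 49.5]
tcp_rot: [-3.137, -0.002, 0.015]
contact_force: [0.2, 21.6, 1.3]
opening: 0.0
grasp_force: 11.3
```

>>> {"name": "play_rows", "arguments": {"rows": [{"dp": [0,0.05,0],"turn": [0,0,0],"fingers": 1},{"dp": [0,0,0],"turn": [0,0,0],"fingers": 1}]}}

```text
clock: 13.52
eef_pos: [551.4, 5.9, 49.6]
tcp_rot: [-3.135, -0.002, 0.015]
contact_force: [-0.3, 33.9, 1.2]
opening: 0.0
grasp_force: 16.8
```

The force rises against a hard stop with no further motion, so the cover is fully shut. Now the label.

>>> {"name": "play_rows", "arguments": {"rows": [{"dp": [0,-0.3,0],"turn": [0,0,0],"fingers": 1},{"dp": [0,0,-0.7],"turn": [0,0,0],"fingers": 1},{"dp": [0,0,-0.9],"turn": [0,0,0.9],"fingers": 0.6},{"dp": [0,0,-0.9],"turn": [0,0,0.95],"fingers": 0.3},{"dp": [0,0,0],"turn": [0,0,0.95],"fingers": 0.28}], "force": 25}}

```text
clock: 13.93
eef_pos: [554.6, 13.4, 155.8]
tcp_rot: [-3.139, -0.011, -0.28]
contact_force: [2.0, -0.5, 1.0]
opening: 0.419
grasp_force: 0.0
```

>>> {"name": "play_rows", "arguments": {"rows": [{"dp": [0,0,0],"turn": [0,0,0.95],"fingers": 0.28},{"dp": [0,0,0],"turn": [0,0,0.95],"fingers": 0.28},{"dp": [0,0,0],"turn": [0,0,0.95],"fingers": 0.28},{"dp": [0,0,0],"turn": [0,0,0],"fingers": 0.28}]}}

```text
clock: 14.27
eef_pos: [550.7, 13.2, 149.4]
tcp_rot: [-3.141, -0.002, -0.578]
contact_force: [0.6, -0.1, -0.4]
opening: 0.721
grasp_force: 0.0
```

>>> {"name": "play_rows", "arguments": {"rows": [{"dp": [0.2,0.8,0],"turn": [0,0,0],"fingers": 0.28},{"dp": [0.2,0.8,0],"turn": [0,0,0],"fingers": 0.28},{"dp": [0.2,0.8,0],"turn": [0,0,0],"fingers": 0.28},{"dp": [0.2,0.8,0],"turn": [0,0,0],"fingers": 0.28},{"dp": [0.2,0.8,0],"turn": [0,0,0],"fingers": 0.28}]}}

```text
clock: 14.68
eef_pos: [496.5, -144.1, 149.0]
tcp_rot: [-3.141, -0.001, -0.57]
contact_force: [0.9, -0.7, 0.2]
opening: 0.722
grasp_force: 0.0
```

>>> {"name": "play_rows", "arguments": {"rows": [{"dp": [0.2,0.8,0],"turn": [0,0,0],"fingers": 0.28},{"dp": [0.2,0.8,0],"turn": [0,0,0],"fingers": 0.28},{"dp": [0.2,0.8,0],"turn": [0,0,0],"fingers": 0.28},{"dp": [0.2,0.8,0],"turn": [0,0,0],"fingers": 0.28},{"dp": [0,0,0],"turn": [0,0,0],"fingers": 0.28}]}}

```text
clock: 15.1
eef_pos: [453.2, -272.3, 149.1]
tcp_rot: [3.14, -0.002, -0.573]
contact_force: [0.3, 0.2, 0.5]
opening: 0.719
grasp_force: 0.0
```

Run:
```python
from rig import r
for i in range(3):
    r.grab_frame("top"); q=r.sense();print(q["eef_pos"].round(1),q["tcp_rot"].round(4),q["contact_force"].round(1))
```

```text
[ 453.6 -270.2  148.9] [ 3.1412e+00 -1.4000e-03 -5.7440e-01] [-0.4 -0.1  0.1]
[ 454.  -268.7  148.8] [-3.1415e+00 -7.0000e-04 -5.7400e-01] [1.4 0.4 1.1]
[ 454.2 -267.7  148.6] [-3.1413e+00 -3.0000e-04 -5.7330e-01] [ 0.1  0.9 -0.1]
```

>>> {"name": "play_rows", "arguments": {"rows": [{"dp": [0.19,0.78,0.3],"turn": [0,0,0.06],"fingers": 0.33},{"dp": [0,0,0.8],"turn": [0,0,0],"fingers": 0.33},{"dp": [0,0,0.8],"turn": [0,0,0],"fingers": 0.33},{"dp": [0,0,0.8],"turn": [0,0,0],"fingers": 0.33},{"dp": [0,0,0.5],"turn": [0,0,0],"fingers": 0.33}]}}

```text
clock: 15.67
eef_pos: [443.2, -295.9, 18.0]
tcp_rot: [-3.141, 0.002, -0.577]
contact_force: [-0.4, 0.3, -0.1]
opening: 0.67
grasp_force: 0.0
```

>>> {"name": "play_rows", "arguments": {"rows": [{"dp": [0,0,0.2],"turn": [0,0,0],"fingers": 0.33},{"dp": [0,0,0],"turn": [0,0,0],"fingers": 0.33},{"dp": [0,0,0],"turn": [0,0,0],"fingers": 0.33},{"dp": [0,0,0],"turn": [0,0,0],"fingers": 0.33}]}}

```text
clock: 16.0
eef_pos: [445.0, -298.0, 13.7]
tcp_rot: [-3.142, -0.002, -0.579]
contact_force: [-0.4, -0.3, 0.4]
opening: 0.666
grasp_force: 0.0
```

>>> {"name": "play_rows", "arguments": {"rows": [{"dp": [0,0,0.05],"turn": [0,0,0],"fingers": 0.33},{"dp": [0,0,0],"turn": [0,0,0],"fingers": 0.33}]}}

```text
clock: 16.17
eef_pos: [444.6, -298.2, 11.4]
tcp_rot: [3.142, -0.002, -0.58]
contact_force: [-0.3, -0.3, -0.1]
opening: 0.669
grasp_force: 0.0
```

>>> {"name": "play_rows", "arguments": {"rows": [{"dp": [0,0,0.1],"turn": [0,0,0],"fingers": 0.33},{"dp": [0,0,0.1],"turn": [0,0,0],"fingers": 0.33},{"dp": [0,0,0],"turn": [0,0,0],"fingers": 0.33}]}}

```text
clock: 16.42
eef_pos: [443.5, -297.6, 1.8]
tcp_rot: [-3.142, 0.001, -0.58]
contact_force: [-0.8, 0.2, -0.9]
opening: 0.668
grasp_force: 0.0
```

>>> {"name": "play_rows", "arguments": {"rows": [{"dp": [0,0,0.05],"turn": [0,0,0],"fingers": 0.33},{"dp": [0,0,0],"turn": [0,0,0],"fingers": 0.33}]}}

```text
clock: 16.58
eef_pos: [443.6, -297.7, -0.1]
tcp_rot: [-3.142, 0.001, -0.58]
contact_force: [-0.3, -0.2, 0.2]
opening: 0.67
grasp_force: 0.0
```

>>> {"name": "play_rows", "arguments": {"rows": [{"dp": [0,0,0.05],"turn": [0,0,0],"fingers": 0.33},{"dp": [0,0,0],"turn": [0,0,0],"fingers": 0.33}]}}

```text
clock: 16.75
eef_pos: [443.7, -297.7, -2.0]
tcp_rot: [-3.142, 0.0, -0.58]
contact_force: [0.4, 0.4, -0.1]
opening: 0.674
grasp_force: 0.0
```

>>> {"name": "play_rows", "arguments": {"rows": [{"dp": [0,0,0.05],"turn": [0,0,0],"fingers": 0.33},{"dp": [0,0,0],"turn": [0,0,0],"fingers": 0.33}]}}

```text
clock: 16.92
eef_pos: [443.7, -297.7, -3.9]
tcp_rot: [-3.142, 0.0, -0.58]
contact_force: [0.7, 0.3, 0.5]
opening: 0.669
grasp_force: 0.0
```

>>> {"name": "play_rows", "arguments": {"rows": [{"dp": [0,0,0.05],"turn": [0,0,0],"fingers": 0.33},{"dp": [0,0,0],"turn": [0,0,0],"fingers": 0.33}]}}

```text
clock: 17.08
eef_pos: [443.9, -297.8, -4.5]
tcp_rot: [3.142, 0.0, -0.58]
contact_force: [-4.7, 2.9, 18.5]
opening: 0.675
grasp_force: 9.8
```

>>> {"name": "play_rows", "arguments": {"rows": [{"dp": [0,0,-0.1],"turn": [0,0,0],"fingers": 0.33},{"dp": [0,0,0],"turn": [0,0,0],"fingers": 0.33},{"dp": [0,0,0],"turn": [0,0,0],"fingers": 0.42},{"dp": [0,0,0],"turn": [0,0,0],"fingers": 0.5},{"dp": [0,0,0],"turn": [0,0,0],"fingers": 0.6}], "force": 30}}

```text
clock: 17.5
eef_pos: [443.9, -297.8, -1.5]
tcp_rot: [3.142, -0.0, -0.58]
contact_force: [-1.0, 0.1, 5.8]
opening: 0.525
grasp_force: 29.7
```

>>> {"name": "play_rows", "arguments": {"rows": [{"dp": [0,0,0],"turn": [0,0,0],"fingers": 0.7},{"dp": [0,0,0],"turn": [0,0,0],"fingers": 0.8},{"dp": [0,0,0],"turn": [0,0,0],"fingers": 0.8}]}}

```text
clock: 17.75
eef_pos: [443.9, -297.8, -1.6]
tcp_rot: [3.142, -0.0, -0.58]
contact_force: [-1.2, 1.0, 6.3]
opening: 0.524
grasp_force: 29.7
```

>>> {"name": "play_rows", "arguments": {"rows": [{"dp": [0,0,-0.2],"turn": [0,0,0],"fingers": 0.8},{"dp": [0,0,-0.5],"turn": [0,0,0],"fingers": 0.8},{"dp": [0,0,-0.8],"turn": [0,0,0],"fingers": 0.8},{"dp": [0,0,-0.8],"turn": [0,0,-0.7],"fingers": 0.8},{"dp": [0,0,-0.4],"turn": [0,0,-0.9],"fingers": 0.8}]}}

```text
clock: 18.17
eef_pos: [444.8, -298.5, 109.6]
tcp_rot: [3.141, -0.003, -0.41]
contact_force: [1.3, 0.6, 0.2]
opening: 0.525
grasp_force: 31.2
```

>>> {"name": "play_rows", "arguments": {"rows": [{"dp": [0,0,0],"turn": [0,0,-0.9],"fingers": 0.8},{"dp": [0,0,0],"turn": [0,0,-0.9],"fingers": 0.8},{"dp": [0,0,0],"turn": [0,0,-0.9],"fingers": 0.8},{"dp": [0,0,0],"turn": [0,0,-0.9],"fingers": 0.8},{"dp": [0,0,0],"turn": [0,0,-0.5],"fingers": 0.8}]}}

```text
clock: 18.58
eef_pos: [443.6, -297.7, 106.5]
tcp_rot: [-3.141, 0.0, 0.022]
contact_force: [-0.5, 0.3, -0.8]
opening: 0.525
grasp_force: 31.2
```

>>> {"name": "play_rows", "arguments": {"rows": [{"dp": [0.12,-0.7,0],"turn": [0,0,0],"fingers": 0.8},{"dp": [0.12,-0.72,0],"turn": [0,0,0],"fingers": 0.8},{"dp": [0.12,-0.72,0],"turn": [0,0,0],"fingers": 0.8},{"dp": [0.12,-0.72,0],"turn": [0,0,0],"fingers": 0.8},{"dp": [0.12,-0.72,0],"turn": [0,0,0],"fingers": 0.8}]}}

```text
clock: 19.0
eef_pos: [465.2, -152.9, 106.5]
tcp_rot: [-3.141, 0.0, 0.016]
contact_force: [-0.2, 0.4, -1.4]
opening: 0.524
grasp_force: 31.2
```

>>> {"name": "play_rows", "arguments": {"rows": [{"dp": [0.12,-0.72,0],"turn": [0,0,0],"fingers": 0.8},{"dp": [0.12,-0.71,0],"turn": [0,0,0],"fingers": 0.8},{"dp": [0,0,0],"turn": [0,0,0],"fingers": 0.8},{"dp": [0,0,0],"turn": [0,0,0],"fingers": 0.8},{"dp": [0,0,0],"turn": [0,0,0],"fingers": 0.8}]}}

```text
clock: 19.42
eef_pos: [474.0, -96.9, 106.4]
tcp_rot: [3.141, 0.0, 0.018]
contact_force: [-0.3, 0.0, -0.5]
opening: 0.521
grasp_force: 31.2
```

Run:
```python
from rig import r
from h import *
d={n:r.grab_frame(n) for n in ("scene","top")}; pickle.dump(d,open("f6.pkl","wb"))
q=r.sense();print(q["eef_pos"],q["tcp_rot"],q["contact_force"],q["opening"])
t=d["top"]
for n,f in d.items():
    m=mask(f,(20,120,80),(35,255,255),(225,140,345,270)); L=big(cv2.morphologyEx(m,cv2.MORPH_CLOSE,np.ones((9,9)))); print(n,rect(f,L,q["eef_pos"][2]+6),L.min(0),L.max(0))
cv2.imwrite("pics/t6.png",cv2.resize(np.hstack([t["pixels"][140:270,225:345],d["scene"]["pixels"][160:290,210:330]]),None,fx=3,fy=3)[:,:,::-1])
```

```text
[473.96553506 -97.61500917 106.36085068] [3.14142484e+00 3.43442358e-05 1.58629070e-02] [-0.48562591 -0.45198803 -1.36807092] 0.5262680786980384
scene ((499.5916442871094, -96.93998718261719), (109.38533020019531, 48.7979736328125), 0.8400702476501465) [243 212] [274 232]
top ((552.0996704101562, -104.25303649902344), (11.142358779907227, 33.31631088256836), 0.6333020925521851) [310 199] [322 203]
```

View pics/t6.png

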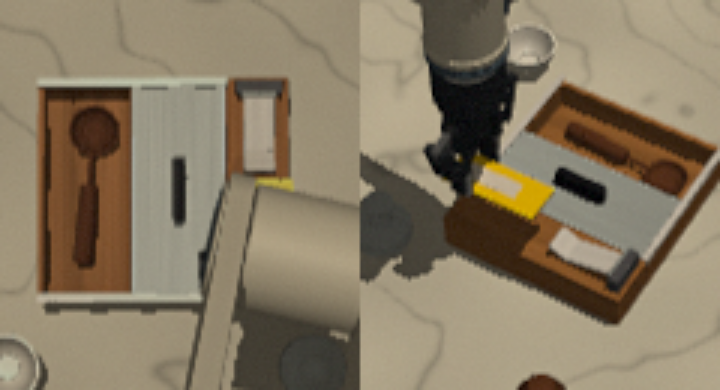

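The label is held flat, with its front edge at about case x 3 and its centre on y −97. That lines up with the clip. Lowering it onto the deck.

>>> {"name": "play_rows", "arguments": {"rows": [{"dp": [0,0,0.4],"turn": [0,0,0],"fingers": 0.8},{"dp": [0,0,0.6],"turn": [0,0,0],"fingers": 0.8},{"dp": [0,0,0.4],"turn": [0,0,0],"fingers": 0.8},{"dp": [0,0,0.1],"turn": [0,0,0],"fingers": 0.8},{"dp": [0,0,0],"turn": [0,0,0],"fingers": 0.8}]}}

```text
clock: 19.93
eef_pos: [473.1, -97.6, 45.5]
tcp_rot: [-3.141, 0.002, 0.015]
contact_force: [1.3, 0.1, -0.5]
opening: 0.52
grasp_force: 31.2
```

>>> {"name": "play_rows", "arguments": {"rows": [{"dp": [0,0,0],"turn": [0,0,0],"fingers": 0.8},{"dp": [0,0,0.02],"turn": [0,0,0],"fingers": 0.8},{"dp": [0,0,0],"turn": [0,0,0],"fingers": 0.8},{"dp": [0,0,0],"turn": [0,0,0],"fingers": 0.8}]}}

```text
clock: 20.27
eef_pos: [474.4, -97.1, 46.0]
tcp_rot: [3.141, -0.001, 0.016]
contact_force: [0.1, 0.1, 0.0]
opening: 0.525
grasp_force: 31.2
```

>>> {"name": "play_rows", "arguments": {"rows": [{"dp": [0,0,0.02],"turn": [0,0,0],"fingers": 0.8},{"dp": [0,0,0],"turn": [0,0,0],"fingers": 0.8}]}}

```text
clock: 20.43
eef_pos: [474.2, -96.9, 44.9]
tcp_rot: [3.142, -0.0, 0.017]
contact_force: [-0.1, -0.9, -1.2]
opening: 0.524
grasp_force: 31.2
```

>>> {"name": "play_rows", "arguments": {"rows": [{"dp": [0,0,0.02],"turn": [0,0,0],"fingers": 0.8},{"dp": [0,0,0],"turn": [0,0,0],"fingers": 0.8}]}}

```text
clock: 20.6
eef_pos: [474.2, -96.9, 44.5]
tcp_rot: [3.142, -0.0, 0.017]
contact_force: [-1.6, 0.5, 8.6]
opening: 0.52
grasp_force: 32.1
```

>>> {"name": "play_rows", "arguments": {"rows": [{"dp": [0,0,-0.02],"turn": [0,0,0],"fingers": 0.8},{"dp": [0.1,0,0],"turn": [0,0,0],"fingers": 0.8},{"dp": [0.2,0,0],"turn": [0,0,0],"fingers": 0.8},{"dp": [0.25,0,0],"turn": [0,0,0],"fingers": 0.8},{"dp": [0.15,0,0],"turn": [0,0,0],"fingers": 0.8}], "force": 40}}

```text
clock: 21.02
eef_pos: [503.5, -96.4, 44.7]
tcp_rot: [3.142, -0.0, 0.017]
contact_force: [-6.1, -1.2, 0.3]
opening: 0.521
grasp_force: 40.8
```

>>> {"name": "play_rows", "arguments": {"rows": [{"dp": [0.15,0,0],"turn": [0,0,0],"fingers": 0.8},{"dp": [0.15,0,0],"turn": [0,0,0],"fingers": 0.8},{"dp": [0.15,0,0],"turn": [0,0,0],"fingers": 0.8}]}}

```text
clock: 21.27
eef_pos: [516.7, -95.8, 44.6]
tcp_rot: [-3.141, 0.008, 0.017]
contact_force: [-8.8, -0.2, 9.0]
opening: 0.519
grasp_force: 41.9
```

>>> {"name": "play_rows", "arguments": {"rows": [{"dp": [0.17,0,0],"turn": [0,0,0],"fingers": 0.8},{"dp": [0.17,0,0],"turn": [0,0,0],"fingers": 0.8},{"dp": [0.17,0,0],"turn": [0,0,0],"fingers": 0.8}]}}

```text
clock: 21.52
eef_pos: [538.9, -95.5, 44.5]
tcp_rot: [-3.141, 0.005, 0.017]
contact_force: [-10.2, -0.3, 11.7]
opening: 0.52
grasp_force: 42.1
```

>>> {"name": "play_rows", "arguments": {"rows": [{"dp": [0.17,0,0],"turn": [0,0,0],"fingers": 0.8},{"dp": [0.17,0,0],"turn": [0,0,0],"fingers": 0.8},{"dp": [0,0,0],"turn": [0,0,0],"fingers": 0.8}]}}

```text
clock: 21.77
eef_pos: [554.6, -95.4, 44.6]
tcp_rot: [-3.141, 0.001, 0.017]
contact_force: [-3.0, 0.7, 5.5]
opening: 0.518
grasp_force: 41.6
```

Run:
```python
from rig import r
from h import *
d={n:r.grab_frame(n) for n in ("scene","top")}; pickle.dump(d,open("f7.pkl","wb"))
q=r.sense();print(q["eef_pos"],q["tcp_rot"],q["contact_force"])
for z in (48.5,51): 
    f=d["scene"]; m=mask(f,(20,120,80),(35,255,255),(225,140,345,290)); L=big(cv2.morphologyEx(m,cv2.MORPH_CLOSE,np.ones((9,9)))); w=cast(f,L,z); print(rect(f,L,z),w.min(0),w.max(0))
```

```text
[554.58094891 -95.39307491  44.62932258] [-3.14150798e+00 -1.64203401e-04  1.67932366e-02] [-1.13706728  0.33192129  1.54865556]
((585.5891723632812, -104.74398803710938), (36.79039001464844, 97.09880828857422), 70.25462341308594) [ 543.88488767 -117.75342854   48.5       ] [634.89396833 -74.05315777  48.5       ]
((586.6127319335938, -106.32595825195312), (36.719905853271484, 96.91273498535156), 70.2546157836914) [ 544.98843775 -119.31050701   51.        ] [635.82316323 -75.6939572   51.        ]
```

>>> {"name": "play_rows", "arguments": {"rows": [{"dp": [0,0,0],"turn": [0,0,0],"fingers": 0.4},{"dp": [0,0,0],"turn": [0,0,0],"fingers": 0.33},{"dp": [0,0,0],"turn": [0,0,0],"fingers": 0.33},{"dp": [0,0,-0.3],"turn": [0,0,0],"fingers": 0.33},{"dp": [0,0,-0.7],"turn": [0,0,0],"fingers": 0.33}]}}

```text
clock: 22.28
eef_pos: [551.7, -95.1, 82.8]
tcp_rot: [-3.141, 0.006, 0.017]
contact_force: [-0.4, 0.1, -0.4]
opening: 0.674
grasp_force: 0.0
```

>>> {"name": "play_rows", "arguments": {"rows": [{"dp": [0,0,-0.9],"turn": [0,0,0],"fingers": 0.33},{"dp": [0,0,-0.9],"turn": [0,0,0],"fingers": 0.33},{"dp": [0,0,-0.9],"turn": [0,0,0],"fingers": 0.33},{"dp": [-0.7,0,-0.3],"turn": [0,0,0],"fingers": 0.33},{"dp": [-0.8,0,0],"turn": [0,0,0],"fingers": 0.33}]}}

```text
clock: 22.7
eef_pos: [497.2, -97.1, 209.5]
tcp_rot: [3.14, -0.009, 0.017]
contact_force: [-0.6, -0.5, 0.2]
opening: 0.665
grasp_force: 0.0
```

>>> {"name": "play_rows", "arguments": {"rows": [{"dp": [-0.8,0,0],"turn": [0,0,0],"fingers": 0.33},{"dp": [-0.8,0,0],"turn": [0,0,0],"fingers": 0.33},{"dp": [-0.8,0,0],"turn": [0,0,0],"fingers": 0.33},{"dp": [-0.6,0,0],"turn": [0,0,0],"fingers": 0.33},{"dp": [0,0,0],"turn": [0,0,0],"fingers": 0.33}]}}

```text
clock: 23.12
eef_pos: [369.4, -98.0, 204.9]
tcp_rot: [-3.141, 0.002, 0.016]
contact_force: [-1.0, 0.1, -0.1]
opening: 0.667
grasp_force: 0.0
```

Run:
```python
from rig import r
from h import *
d={n:r.grab_frame(n) for n in ("scene","top")}; pickle.dump(d,open("f8.pkl","wb"))
q=r.sense();print(q["clock"],q["eef_pos"],q["contact_force"])
t=d["top"]
cv2.imwrite("pics/t8.png",cv2.resize(np.hstack([t["pixels"][140:290,170:345],d["scene"]["pixels"][150:300,200:350]]),None,fx=2.4,fy=2.4)[:,:,::-1])
for n,f in d.items():
    m=mask(f,(20,120,80),(35,255,255),(225,160,345,290)); w=cast(f,np.argwhere(m>0)[:,::-1],50); print(n,w.min(0).round(1),w.max(0).round(1))
G=big(mask(t,(0,0,0),(180,255,60),(276,185,296,222))); print(rect(t,G,64.5)[:2])
df=cv2.absdiff(t["pixels"],pickle.load(open("f0.pkl","rb"))["top"]["pixels"]).max(2)
c=cv2.findContours(((df>50)*255).astype(np.uint8),0,2)[0]; print([cv2.boundingRect(k) for k in c if cv2.contourArea(k)>25])
```

```text
23.2167 [374.20698335 -98.70802233 205.73803112] [ 0.37105991 -0.67817427  0.30010125]
scene [ 523.3 -120.3   50. ] [634.8 -71.5  50. ]
top [ 527.2 -120.9   50. ] [639.1 -73.   50. ]
((547.1641235351562, -17.2757511138916), (60.65943145751953, 8.651937484741211))
[(237, 407, 9, 10), (223, 393, 13, 15), (530, 381, 30, 39), (185, 376, 52, 44), (542, 345, 18, 22), (216, 341, 64, 38), (271, 251, 289, 169), (367, 218, 33, 35), (158, 204, 42, 57), (278, 192, 9, 23), (305, 173, 16, 39), (296, 169, 5, 69), (265, 169, 4, 68)]
```

View pics/t8.png

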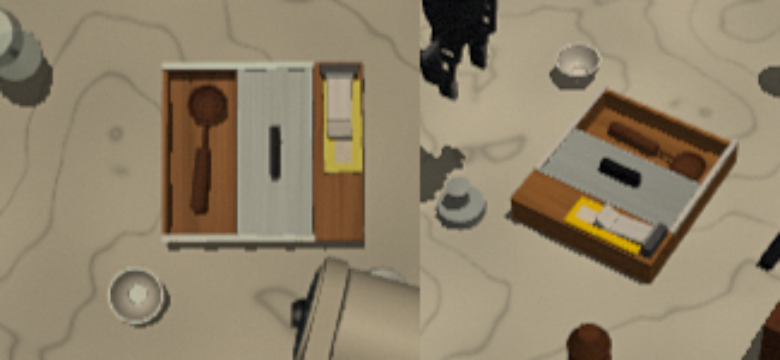

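The label lies flat and straight under the clip, about 46 mm past the lip. The cover is shut against its stop, and nothing else has moved.

```bash
python3 -c "
from rig import r
print(r.sign_off())"
```

```text
the job is handed in; nothing more can be done
None
```

The job is handed in: the board lies flat in the blue-floored bay, the cover is shut against its stop over it, and the label is held flat about 46 mm in under the clip. The closing pictures showed no bystander moved, though the arm hid the cutter in the top view. It took about 23 s of the 72 s allowed, and the largest wrist force I read was about 48 N, while shutting the cover.

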